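# Tighten the bench clamp with its ratchet lever

## Task

Two bench clamps each hold a wooden rail; the one with the long ratchet lever is still loose. Swing that lever to and fro by its black knob (clockwise tightens, the way back only clicks, and the posts allow no full turn) until the aluminium pointer under it rests against its stop pin, then let go. Do not push the bolt or its pointer directly.

Things in the scene. Friction and masses are not known exactly. Their poses are not given: they have to be found in the camera images.
- bolt: Bolt of the clamp with the lever (the other has a star knob), plus its pointer: an aluminium finger 12 mm wide, reaching 72 mm from the bolt, 70-76 mm above the bench, under the lever. Origin on the bolt's upright axis at bench height, z up, x along the pointer. Tightens clockwise seen from above; stays where left; starts 1.5 to 2.0 rad short. Lever head 96 mm wide, bolt head tops it at 120 mm.
- pointer_stop (a point): Fixed point at pointer height (73 mm above the bench), 62 mm from the bolt axis: the pointer's middle line passes through it when the bolt is fully tight. The pointer then touches its stop, an upright steel pin 10 mm across, 88 mm high, just clockwise of this point, and the bolt goes no further: a hard stop, so end the push when it exceeds about 20 N.
- lever_grip (a point): Middle of the black upright knob at the lever's end: a smooth cylinder 26 mm across, 104 to 156 mm above the bench, fixed to the lever 140 mm from the bolt axis. This point is on the knob's axis, 132 mm above the bench. The lever bar below is 24 mm wide, top at 104 mm. Only things lower than 90 mm lie under the knob's sweep.
- lever (a joint): Lever angle about the bolt axis, rad, growing clockwise from above: 0 at the back post, 1.2 at the forward post (posts 108 mm high, 85 mm from the axis); starts at 0.1 to 1.1. Stays where left. Clockwise drives the bolt (after free play of up to one tooth, 0.314 rad; about 4 N at the knob); anticlockwise clicks back at under 5 N and the bolt stays.

How it is judged (in metres and radians):
At the end, for the whole second after the job is handed in: The bolt is tight: its pointer stands at its stop pin, or at most 12 mm (0.2 rad, 11 degrees) short of it, with bolt and lever at rest (x of pointer_stop in the frame of bolt above 0.05 m and y of pointer_stop in the frame of bolt above -0.0123 m and angular speed of bolt below 0.05 rad/s and velocity of joint lever between -0.05 and 0.05 rad/s); the robot touches nothing.
It fails at once if the gripper or arm pushes the bolt or its pointer directly (contact force between any of the fingers, the arm and bolt above 2 N).
It also fails if it takes over 48 s, if anything falls off the work surface, if the arm or the gripper's body presses on something with over 40 N, if the wrist force passes 120 N, or if a joint passes its speed limit or range.

## Robot

A 6-joint arm with a two-finger parallel gripper is mounted at the origin on the work surface. World frame = base frame: x ahead of the robot, y to its left, z up, the work surface at z = 0. Lengths are in mm, angles in rad, forces in N, time in s.
With the tool pointing down it reaches from about 375 to 975 mm from the base axis. Payload 3.8 kg.
Tool frame: the origin (TCP) lies at the very end of the fingers, on their centre line; the grasp point (between the pads) lies 19 mm behind it; x points along the fingers, z is the direction in which the jaws open and shut, and the axes are right-handed (so a half turn about x gives the same grasp; the last joint's range is limited). The gripper opens to 85 mm and grips with 20 to 120 N. Pads are 22 mm wide; open, the fingers measure 114 mm over their backs; the gripper's body (76 mm by 85 mm) begins 54 mm behind the grasp point. The pads swing forward as they close: fully open they stand 13 mm farther back than shut.
Start: joints at [-1.309, 0.264, 1.604, -0, 1.274, -0.037], TCP at [198.697, -645.087, 194.38] pointing down, gripper open.
Joint ranges: [-2.63, 2.63], [-0.94, 2.18], [0.31, 2.57], [-1.31, 4.45], [0, 2.66], [-2.55, 2.55]. Speed limits (rad/s): [2.57, 2.57, 3.14, 3.14, 3.14, 3.14].

## Interface

Orientations are given as a unit quaternion [w, x, y, z].
In Python, from bench import r gives the robot as it stands.
- The arm moves only by the tool carry_out, never from a script. Its argument "motion" is text: rows parted by semicolons, each of 7 numbers parted by spaces: the shift along the tool's x, y, z in mm, then the turn, a rotation vector about the tool's x, y, z in degrees, then the gripper's target within -1 to 1 (fully open at 1, half-way at 0, shut at -1). In form: tx ty tz rx ry rz grip; .... A call has 1 to 10 rows; each row shifts and turns the pose as measured when the row begins, along the tool's axes as they then stand; what a row does not reach is not made up. A row lasts 1/12 s, in which the tool goes at most 41.7 mm and 7.16 degrees, less where a joint would pass 70% of its speed; a pose out of reach is approached as far as the arm can. A call with a gripper value outside its range is refused whole. The fingers move at their own pace and stop on an object; "newtons" is the grip in N (left out, the last holds). Time passes only in rows, so rows that do not move let the fingers close. It gives the time, the measured TCP pose, the force and the opening at its end, in the units of the state.
- r.read_state(): the state, without advancing time (a new reading comes with each control period).
- r.snapshot(name): name is "scene" or "top" or "wrist"; returns the picture (384x512x3 uint8, red, green, blue); there is no depth.
- r.camera_params(name): a dict with "fx", "fy", "cx", "cy" (pixels), "R" (3x3) and "t" (3): a world point X has camera coordinates R X + t. Camera axes: x right, y down, z forward; pixel columns grow to the right and rows downward; lengths in mm; the calibration is good to about 2 mm. The wrist camera is an equidistant fisheye: a pixel r from the principal point sees the ray r / f radians off the axis. A picture is of the moment at which its call begins: read the wrist's pose just before it. camera_params takes no time and is no camera call; for the wrist camera it gives the pose at the moment of the call.
- r.finish_job(): hands the job in, once; it reports no verdict.
The state is a dict: "clock": time; "q": joint angles; "joint_vel": joint speeds; "joint_efforts": joint torques, N m; "tcp_pos": TCP position; "tcp_rot": TCP orientation; "force": force on the tool from outside, world axes, zero at the start; "moment": the same for the moment, N m; "opening": opening from 0.0 (shut) to 1.0 (fully open).
Only numpy, scipy, OpenCV 4.12 (cv2) and the standard library are available. Lean on these libraries where they do the work, as an engineer would, in place of code of your own. Each camera call takes 0.05 s, during which the arm holds its last target. There are 200 camera calls.

## Working session

There is one attempt and no reset: what is moved stays moved. The work goes in short steps, Python scripts to look and compute and a tool call to move; the robot and the scene stay as the last step left them, time stands still between calls to the robot, and variables do not carry over. Pictures are saved under pics/ and viewed, about 8 in all and at most 12, crops included, and the job is handed in when it is done.

Besides the shell and the picture viewer there is one more tool, called after "Call:" as name(argument=value, ...), one argument or row to a line, values as JSON. carry_out: Moves the arm, as the interface text tells. Its arguments: {"type":"object","properties":{"motion":{"type":"string"},"newtons":{"type":"number"}},"required":["motion"]}

```bash
mkdir -p pics; ls; python3 - <<'E'
from bench import r
import cv2,numpy as np
for n in("scene","top"):
    cv2.imwrite(f"pics/{n}0.png",r.snapshot(n)[:,:,::-1])
a=cv2.imread("pics/scene0.png");b=cv2.imread("pics/top0.png")
cv2.imwrite("pics/both.png",np.vstack([cv2.resize(a,(400,300)),cv2.resize(b,(400,300))]))
print(r.read_state()); print(r.camera_params("top"),r.camera_params("scene"))
E
```

```text
pics
{'clock': 0.1, 'q': array([-1.30886577e+00,  2.64684025e-01,  1.60525618e+00, -1.30713696e-05,
        1.27371683e+00, -3.69005989e-02]), 'joint_vel': array([ 8.74761984e-05, -1.51932062e-03, -1.70398641e-03,  1.80162001e-03,
        5.38634751e-04,  7.93565089e-04]), 'joint_efforts': array([ 7.57853759e-04, -5.16706502e+01, -3.68590736e+01,  7.92141094e-06,
        6.24322041e-03,  9.96081127e-06]), 'tcp_pos': array([ 198.52096917, -644.36122827,  193.17230619]), 'tcp_rot': array([ 0.56828622,  0.42044912,  0.56943328, -0.41954625]), 'force': array([-0.5233263 , -0.21621877, -0.34886025]), 'moment': array([-0.01164514, -0.02105234,  0.00374227]), 'opening': 0.9979458047192483}
{'fx': 402.0876103598312, 'fy': 402.0876103598312, 'cx': 259.42124238842183, 'cy': 190.44725901010943, 'R': array([[ 3.01156788e-03, -9.99733827e-01, -2.28736684e-02],
       [-9.88052814e-01,  5.49726314e-04, -1.54114681e-01],
       [ 1.54086235e-01,  2.30645192e-02, -9.87788166e-01]]), 't': array([ 25.66929813, 531.29170815, 830.78450003])} {'fx': 408.1666261680525, 'fy': 408.1666261680525, 'cx': 249.50417045752823, 'cy': 194.2513847268759, 'R': array([[ 0.55201439,  0.83377695, -0.00980364],
       [ 0.48429529, -0.33016149, -0.81021692],
       [-0.67877698,  0.44250355, -0.58604815]]), 't': array([-282.12217907, -158.71439478, 1271.1556387 ])}
```

View pics/top0.png

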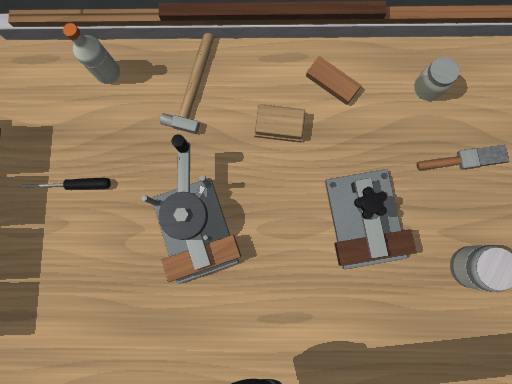

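View pics/scene0.png

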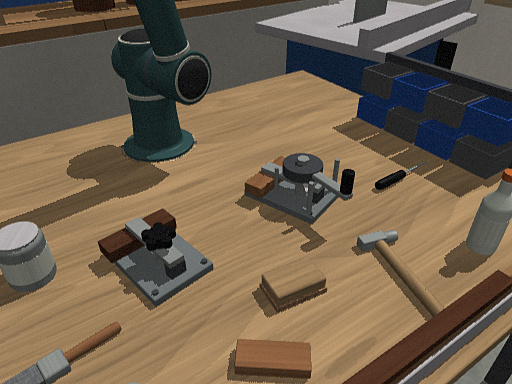

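The top view shows the lever clamp's bolt head at about (182,215), the knob at (180,143), and posts near (150,200) and (203,180). I'll enlarge both views.

```bash
cat > h.py <<'E'
import numpy as np
from bench import r
def ray(n,px,z,P=None):
    P=P or r.camera_params(n)
    d=np.array([(px[0]-P['cx'])/P['fx'],(px[1]-P['cy'])/P['fy'],1.])
    if n=="wrist":
        a=d[:2];k=np.linalg.norm(a);d=np.r_[a/k*np.sin(k),np.cos(k)]
    R=P['R'];c=-R.T@P['t'];w=R.T@d
    return c+w*(z-c[2])/w[2]
def proj(n,X,P=None):
    P=P or r.camera_params(n);c=P['R']@np.array(X)+P['t']
    if n=="wrist":
        k=np.hypot(c[0],c[1]);t=np.arctan2(k,c[2]);return np.array([P['cx']+P['fx']*t*c[0]/k,P['cy']+P['fy']*t*c[1]/k])
    return np.array([P['cx']+P['fx']*c[0]/c[2],P['cy']+P['fy']*c[1]/c[2]])
E
python3 - <<'E'
from h import *
import cv2
a=cv2.imread("pics/top0.png")[130:290,130:250];b=cv2.imread("pics/scene0.png")[145:225,240:360]
cv2.imwrite("pics/c.png",np.hstack([cv2.resize(a,None,fx=3.7,fy=3.7,interpolation=3)[:592],cv2.copyMakeBorder(cv2.resize(b,(355,237),interpolation=3),0,355,0,0,cv2.BORDER_CONSTANT)]))if 0 else cv2.imwrite("pics/c.png",cv2.resize(a,None,fx=3.75,fy=3.75,interpolation=3))
print(ray("top",(182,215),120),ray("top",(179,142),156), ray("scene",(348,172),156),ray("scene",(302,157),120))
E
```

```text
[470.3481934  176.26787939 120.        ] [607.92882699 178.88438333 156.        ] [614.5199888  176.69339398 156.        ] [468.55346476 177.88012097 120.        ]
```

View pics/c.png

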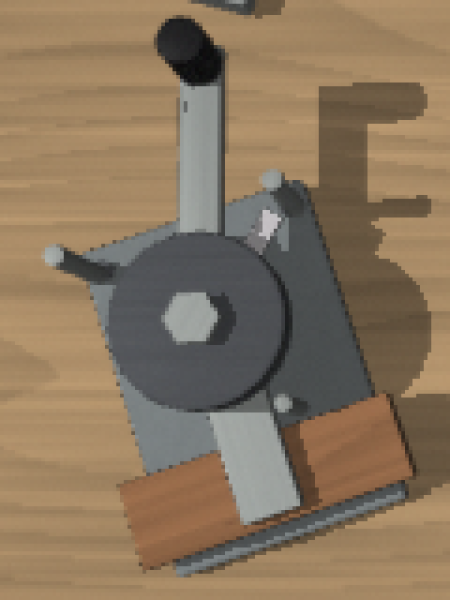

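```bash
python3 - <<'E'
from h import *
from scipy.spatial.transform import Rotation as Ro
ax=np.array([469.5,177])
for k,px,z in[("knob",(179,142),156),("back",(144.4,198),108),("fwd",(202.5,178),108),("pin",(205.7,237.2),88),("tip",(201.5,187.3),76)]:
    p=ray("top",px,z)[:2]-ax;print(k,p+ax,np.hypot(*p),np.arctan2(p[1],p[0]))
s=r.read_state();R=Ro.from_quat(s['tcp_rot'],scalar_first=True).as_matrix();print(R)
print("delta in tool to above knob z200",R.T@(np.array([609.5,178,200])-s['tcp_pos']))
E
```

```text
knob [607.92882699 178.88438333] 138.44165212126518 0.013611810414780393
back [505.65331268 255.90354985] 86.79189015527723 1.1411473178021019
fwd [546.37353116 139.76320281] 85.41732176449601 -0.4510820944503291
pin [428.39537031 133.59700619] 59.7780097807692 -2.32900407125258
tip [532.60685991 146.74479093] 69.98466577568229 -0.4470551550452477
[[-5.46636701e-04  9.55680141e-01  2.94406471e-01]
 [ 1.99073812e-03  2.94406972e-01 -9.55678069e-01]
 [-9.99997869e-01  6.36774763e-05 -2.06344254e-03]]
delta in tool to above knob z200 [  -5.41522964  634.87381149 -664.93179329]
```

Call:
carry_out(
  motion="-4 28 -29 0 0 0 1;-4 28 -29 0 0 0 1;-4 28 -29 0 0 0 1;-4 28 -29 0 0 0 1;-4 28 -29 0 0 0 1;-4 28 -29 0 0 0 1;-4 28 -29 0 0 0 1;-4 28 -29 0 0 0 1;-4 28 -29 0 0 0 1;-4 28 -29 0 0 0 1",
)

```text
clock: 0.93
tcp_pos: [379.3, -277.6, 225.6]
tcp_rot: [0.561, 0.426, 0.57, -0.422]
force: [0.7, 0.7, -0.6]
opening: 0.998
```

Call:
carry_out(
  motion="0 28 -29 0 0 0 1;0 28 -29 0 0 0 1;0 28 -29 0 0 0 1;0 28 -29 0 0 0 1;0 28 -29 0 0 0 1;0 28 -29 0 0 0 1;0 28 -29 0 0 0 1;0 28 -29 0 0 0 1",
)

```text
clock: 1.6
tcp_pos: [529.4, 20.0, 227.4]
tcp_rot: [0.562, 0.426, 0.57, -0.423]
force: [0.8, 0.3, -0.9]
opening: 0.999
```

Call:
carry_out(
  motion="0 25 -26 0 0 0 1;0 25 -26 0 0 0 1;0 25 -26 0 0 0 1;0 25 -26 0 0 0 1;0 15 -15 0 0 0 1;0 0 0 5 0 0 1;0 0 0 5 0 0 1;0 0 0 5 0 0 1;0 0 0 1 0 0 0.3;0 0 0 0 0 0 0",
)

```text
clock: 2.43
tcp_pos: [607.5, 186.6, 220.4]
tcp_rot: [0.495, 0.497, 0.508, -0.499]
force: [-0.5, 0.1, -0.1]
opening: 0.75
```

```bash
cat >look.py <<'E'
import sys
from h import *
import cv2
from scipy.spatial.transform import Rotation as Ro
P=r.camera_params("wrist");im=r.snapshot("wrist");s=r.read_state()
cv2.imwrite(f"pics/{sys.argv[1]}.png",cv2.resize(im,(768,576))[:,:,::-1])
R=Ro.from_quat(s['tcp_rot'],scalar_first=True).as_matrix()
b=np.array([469.5,177]);d=s['tcp_pos'][:2]-b
print(s['clock'],s['tcp_pos'],"tool beta",np.arctan2(R[1,1],R[0,1]),"radius,bearing",np.hypot(*d),np.arctan2(d[1],d[0]),"q6",s['q'][5],s['opening'])
print("down",R[:,0],"to knob 609,179,112:",R.T@(np.array([609,179,112])-s['tcp_pos']))
print("wrist px (x1.5) of knob top, bolt:",1.5*proj("wrist",[609,179,156],P),1.5*proj("wrist",[469.5,177,120],P))
np.save("P.npy",P,allow_pickle=True)
E
python3 look.py w1
```

```text
2.4833 [607.43222646 186.42189828 220.29587288] tool beta 0.007722110208986378 radius,bearing 138.25364827945498 0.06820222654165144 q6 1.8093092135820101 0.661473002079112
down [-0.01603665  0.0106301  -0.9998149 ] to knob 609,179,112: [108.17178956   3.2380837    8.59751869]
wrist px (x1.5) of knob top, bolt: [397.61075047 281.04075801] [395.76214705 437.30360149]
```

View pics/w1.png

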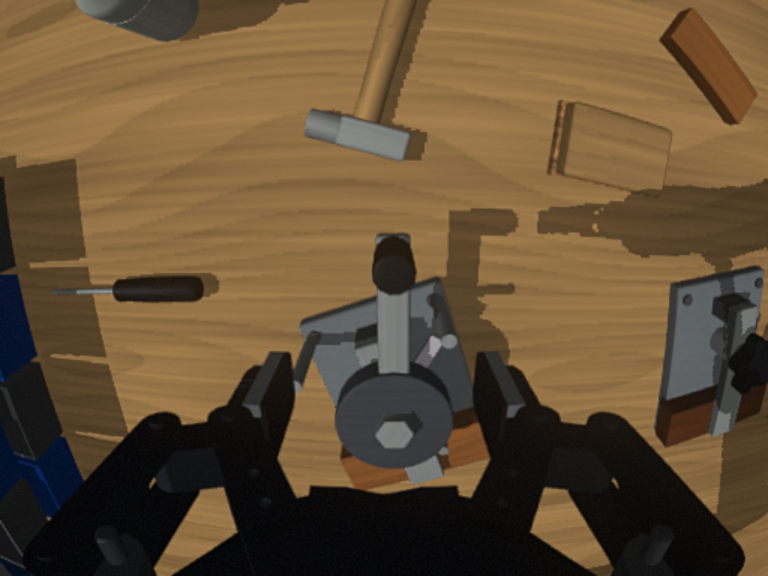

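The wrist view shows the knob top at about (394,271) and the bolt hex at (395,434), both in the 1.5x picture. The hammer lies beyond the knob and is low.

```bash
python3 - <<'E'
from h import *
P=np.load("P.npy",allow_pickle=True).item()
print(ray("wrist",(394/1.5,271/1.5),156,P),ray("wrist",(395/1.5,434/1.5),120,P))
E
```

```text
[614.98656804 181.15086948 156.        ] [472.80850356 177.65895474 120.        ]
```

Call:
carry_out(
  motion="0 3 4 0 0 0 0;0 3 4 0 0 0 0;20 0 0 0 0 0 0;20 0 0 0 0 0 0;20 0 0 0 0 0 0;20 0 0 0 0 0 0;15 0 0 0 0 0 0;10 0 0 0 0 0 0;0 0 0 0 0 0 -0.2;0 0 0 0 0 0 -0.2",
)

```text
clock: 3.32
tcp_pos: [617.1, 173.2, 114.7]
tcp_rot: [0.498, 0.498, 0.508, -0.496]
force: [0.3, 0.8, 2.3]
opening: 0.401
```

```bash
sed -i 's/469.5,177\b/471,177.3/' look.py; python3 look.py w2
```

```text
3.3667 [617.13822876 173.15708885 114.837058  ] tool beta 0.012476501594152445 radius,bearing 146.19694120362772 -0.028341672557764756 q6 1.7794479606601326 0.39744890453349313
down [-0.00778913  0.0111484  -0.99990752] to knob 609,179,112: [ 2.96532447 -8.04275891 -5.91101988]
wrist px (x1.5) of knob top, bolt: [365.56319419 394.79902337] [373.41336818 551.36053365]
```

View pics/w2.png

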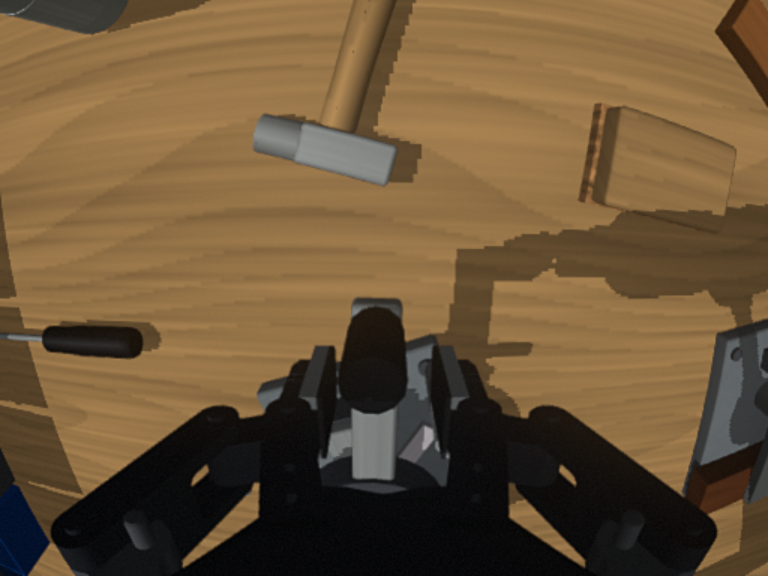

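The knob stands between the fingers, which have a few mm of clearance, and it sits a little nearer the left finger. The tool is about 5 mm too far out. I'll swing back first.

Call:
carry_out(
  motion="0 -5 0 0 0 0 -0.2;0 -0.8 -14.7 -6 0 0 -0.2;0 -0.8 -14.7 -6 0 0 -0.2;0 -0.8 -14.7 -6 0 0 -0.2",
)

```text
clock: 3.7
tcp_pos: [607.4, 214.3, 120.4]
tcp_rot: [0.574, 0.413, 0.579, -0.407]
force: [-0.1, -0.1, -0.5]
opening: 0.4
```

```bash
cat >st.py <<'E'
from h import *
from scipy.spatial.transform import Rotation as Ro
s=r.read_state();R=Ro.from_quat(s['tcp_rot'],scalar_first=True).as_matrix()
d=s['tcp_pos'][:2]-[471,177.3]
print(s['clock'],s['tcp_pos'],"tool beta",np.arctan2(R[1,1],R[0,1]),"radius,bearing",np.hypot(*d),np.arctan2(d[1],d[0]),"q6",s['q'][5],"F tool",R.T@s['force'],"down",R[:,0])
E
python3 st.py
```

```text
3.7 [607.38213286 214.25753538 120.36608891] tool beta 0.33380236022550264 radius,bearing 141.3009044026014 0.26462983701781667 q6 1.526294719424351 F tool [ 0.5068396  -0.14280763  0.01169535] down [-9.49279057e-04  1.06070438e-02 -9.99943293e-01]
```

Call:
carry_out(
  motion="2 0.2 -14.5 -5 0 0 -0.2;2 0.2 -14.5 -5 0 0 -0.2;1 0 -14.5 -5 0 0 -0.2;1 0 -14.5 -5 0 0 -0.2;0 -0.3 -14.5 -5 0 0 -0.2",
)

```text
clock: 4.12
tcp_pos: [575.1, 281.2, 123.8]
tcp_rot: [0.656, 0.274, 0.652, -0.261]
force: [1.1, -0.3, 0.0]
opening: 0.401
```

```bash
python3 st.py
```

```text
4.1167 [575.12398741 281.17013259 123.82685056] tool beta 0.7940775925248488 radius,bearing 147.07416223523214 0.7841776736192838 q6 1.182911512290934 F tool [0.00443933 0.60531357 0.98266417] down [ 0.0121398   0.01496793 -0.99981428]
```

Call:
carry_out(
  motion="4 -4 -6 -2 0 0 -0.2;4 -3 -6 -2 0 0 -0.2;0 0 0 0 0 0 -0.2",
)

```text
clock: 4.37
tcp_pos: [561.2, 288.6, 120.9]
tcp_rot: [0.669, 0.249, 0.661, -0.232]
force: [0.2, -0.1, 0.2]
opening: 0.397
```

```bash
python3 st.py
```

```text
4.3667 [561.20698972 288.64047871 120.90817985] tool beta 0.8754891596704465 radius,bearing 143.29690573771603 0.8898725248775817 q6 1.1204433238807168 F tool [-0.21089147  0.0132674   0.2005201 ] down [ 0.01846485  0.01885099 -0.99965178]
```

Call:
carry_out(
  motion="2 -1.5 14.6 6 0 -0.4 -0.2;2 -1.2 14.6 6 0 -0.4 -0.2;2 -1 14.6 6 0 -0.4 -0.2;1 -0.8 14.6 6 0 -0.3 -0.2;1 -0.8 14.6 6 0 0 -0.2",
)

```text
clock: 4.78
tcp_pos: [605.1, 230.5, 120.6]
tcp_rot: [0.577, 0.414, 0.575, -0.407]
force: [0.8, -0.4, -0.7]
opening: 0.398
```

```bash
python3 st.py
```

```text
4.7833 [605.08322541 230.45181761 120.60902797] tool beta 0.33158471849132165 radius,bearing 144.23393169449946 0.3774069902384453 q6 1.560871839647335 F tool [0.68548132 0.57284244 0.62723898] down [ 0.00788012  0.00634241 -0.99994884]
```

Forces are lower than I expected, so I'll check that the knob is still caged.

```bash
cat > two.py <<'E'
import sys,cv2
from h import *
w=cv2.resize(r.snapshot("wrist"),(400,300));t=cv2.resize(r.snapshot("top")[130:280,110:260],(400,400),interpolation=3)
w=cv2.copyMakeBorder(w,0,100,0,0,cv2.BORDER_CONSTANT)
cv2.imwrite(f"pics/{sys.argv[1]}.png",np.hstack([w,t])[:,:,::-1])
E
python3 two.py m1
```

```text
(no output)
```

View pics/m1.png

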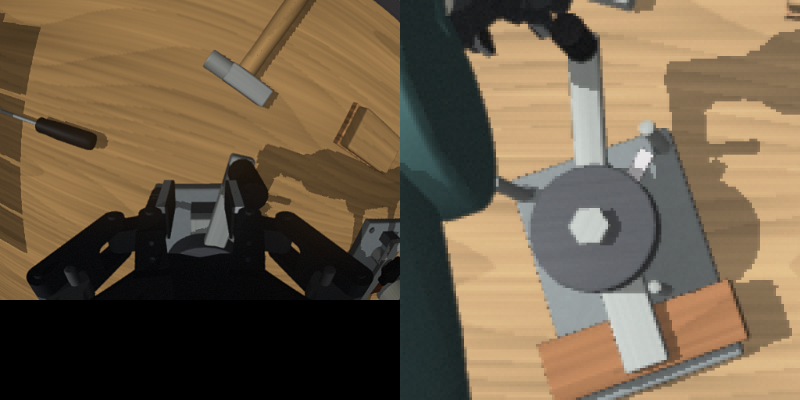

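The knob slipped out of the cage early. It now stands clockwise of the right finger, at about its starting bearing. I'll compare the finger geometry with the image before retrying.

```bash
python3 - <<'E'
from h import *
P=np.load("P.npy",allow_pickle=True).item()  # w2
print("w2 TCP", 1.5*proj("wrist",[617.1,173.2,114.8],P),"knob611 z130",1.5*proj("wrist",[611.5,179,130],P),"tip corners z120 y+-17 x+-11")
for z in(114.8,122):
  for dx in(-11,0,11): print(z,dx,1.5*proj("wrist",[617.1+dx,173.2+20,z],P),1.5*proj("wrist",[617.1+dx,173.2-20,z],P))
for px,z in(((373,395),156),((376,303),98),((373,312),104)): print(z,ray("wrist",(px[0]/1.5,px[1]/1.5),z,P))
E
python3 st.py
python3 - <<'E'
import cv2,numpy as np
a=cv2.imread("pics/w2.png")[270:480,240:510];b=cv2.imread("pics/m1.png")[130:270,130:290]
cv2.imwrite("pics/z.png",np.hstack([cv2.resize(a,(450,350),interpolation=3),cv2.convertScaleAbs(cv2.resize(b,(350,350)),alpha=1.8)]))
E
```

```text
w2 TCP [383.08958889 329.35890973] knob611 z130 [368.4552611  356.28362994] tip corners z120 y+-17 x+-11
114.8 -11 [338.34395969 350.86837678] [427.3353702  352.21313996]
114.8 0 [337.66525368 328.52710926] [428.57088797 329.87426289]
114.8 11 [337.03924184 305.16601958] [429.777257   306.51111584]
122 -11 [336.65193773 358.19575537] [428.64421094 359.596845  ]
122 0 [335.88649067 335.27614871] [429.97714213 336.68064223]
122 11 [335.17610957 311.23543733] [431.28119361 312.63832653]
156 [608.97888918 176.30357411 156.        ]
98 [623.16696504 176.78151089  98.        ]
104 [620.9682666  177.98665871 104.        ]
4.8833 [605.36816534 228.98244758 120.52387223] tool beta 0.3339818210358197 radius,bearing 143.96485419733003 0.3671892895494402 q6 1.5569071207240108 F tool [ 0.25808239  0.02610565 -0.60316696] down [ 0.00805717  0.00566947 -0.99995147]
```

View pics/z.png

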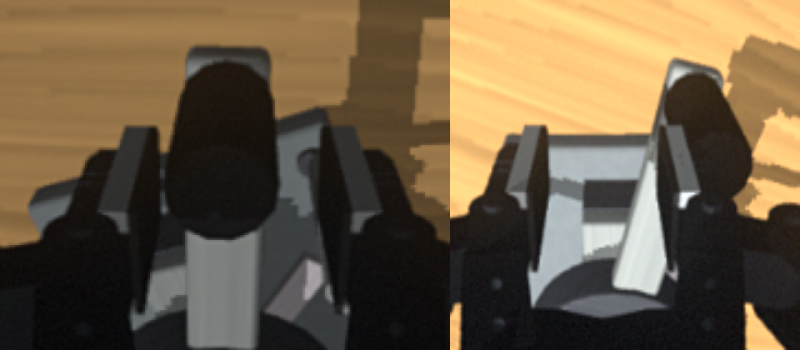

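```bash
python3 - <<'E'
from h import *
import cv2
from scipy.spatial.transform import Rotation as Ro
s=r.read_state();R=Ro.from_quat(s['tcp_rot'],scalar_first=True).as_matrix()
out=[]
for n,(x0,y0,w,h) in(("scene",(270,90,130,130)),("top",(110,110,130,130))):
    k=400/130;im=cv2.resize(r.snapshot(n)[y0:y0+h,x0:x0+w,::-1],(400,400),interpolation=cv2.INTER_CUBIC)
    im=cv2.convertScaleAbs(im,alpha=1.6,beta=15)
    for o,c in(((0,0,0),(0,0,255)),((0,0,-19),(0,255,0)),((0,0,19),(0,255,0)),((-40,0,0),(255,0,0)),):
        p=(proj(n,s['tcp_pos']+R@np.array(o))-[x0,y0]+.5)*k
        cv2.drawMarker(im,tuple(int(v) for v in p),c,0,12,1);print(n,o,p)
    out.append(im)
cv2.imwrite("pics/s2.png",np.hstack(out))
E
```

```text
scene (0, 0, 0) [279.30768557 267.63349484]
scene (0, 0, -19) [290.7565571  255.87364613]
scene (0, 0, 19) [267.54248082 279.71826909]
scene (-40, 0, 0) [287.37078157 219.13598698]
top (0, 0, 0) [149.53556632 118.83972826]
top (0, 0, -19) [121.85567357 128.15037837]
top (0, 0, 19) [177.17472102 109.54278115]
top (-40, 0, 0) [132.42542626 102.77046467]
```

View pics/s2.png

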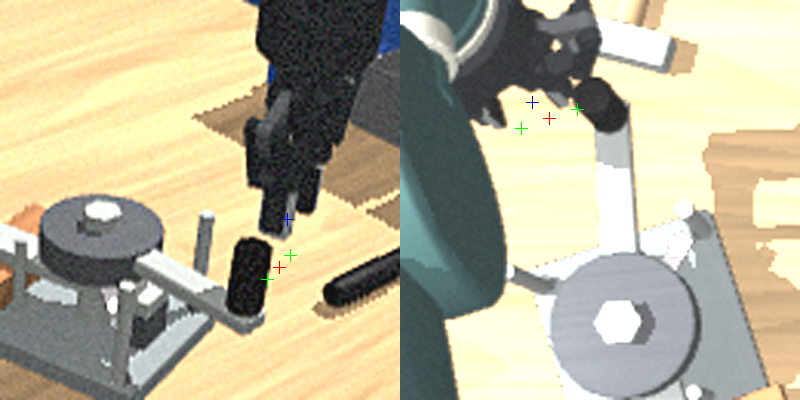

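The scene view shows the real fingertips about 35 mm behind the reported TCP; they end near the top of the knob. The wrist-view tip scale agrees, so the cage had hardly overlapped the knob. I'll lift, re-centre and go about 25 to 30 mm deeper.

Call:
carry_out(
  motion="-20 0 0 0 0 0 0;-20 0 0 0 0 0 0;-20 0 0 0 0 0 0.3;-15 0 0 0 0 0 0.3;0 -1 15 6 0 0 0.3;0 -1 15 6 0 0 0.3;0 -1 15 5 0 0 0.3;0 0 0 0 0 0 0.3",
)

```text
clock: 5.65
tcp_pos: [608.2, 192.6, 201.2]
tcp_rot: [0.513, 0.491, 0.514, -0.482]
force: [-0.7, 0.1, 1.2]
opening: 0.651
```

```bash
python3 look.py w3; python3 st.py
```

```text
5.7 [608.13116353 194.0228916  201.39365886] tool beta 0.056958676417013736 radius,bearing 138.14706335386282 0.12134897529237189 q6 1.775047679010917 0.6473680108112131
down [ 0.00763781  0.01171174 -0.99990224] to knob 609,179,112: [89.21561189 -0.72910691 16.05339189]
wrist px (x1.5) of knob top, bolt: [409.49933582 296.32436093] [395.1312643  457.18627895]
5.7 [608.13116353 194.0228916  201.39365886] tool beta 0.056958676417013736 radius,bearing 138.14706335386282 0.12134897529237189 q6 1.775047679010917 F tool [-0.02550269 -0.07639142 -0.07845085] down [ 0.00763781  0.01171174 -0.99990224]
```

View pics/w3.png

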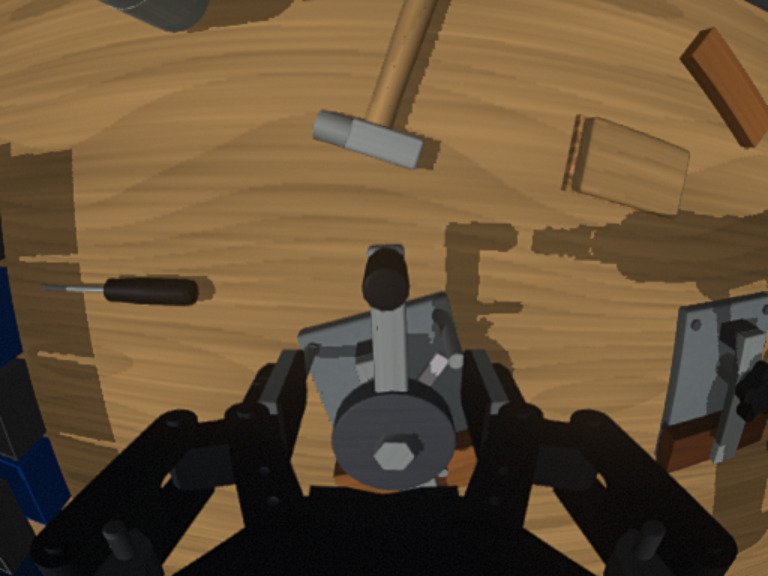

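The knob top is at about (385,288) and the hex at (396,456). The finger gap is centred on column 385, so the knob is centred laterally.

```bash
python3 - <<'E'
from h import *
from scipy.spatial.transform import Rotation as Ro
P=np.load("P.npy",allow_pickle=True).item()
k=ray("wrist",(385/1.5,288/1.5),156,P);b=ray("wrist",(396/1.5,456/1.5),120,P);d=k-b
print(k,b,np.hypot(*d[:2]),np.arctan2(d[1],d[0]))
s=r.read_state();R=Ro.from_quat(s['tcp_rot'],scalar_first=True).as_matrix()
print(s['tcp_pos'],R.T@(k-s['tcp_pos']))
# finger plane: at inner tips rows ~350 gap 160px
for z in(201,215,230,240,250):
    c=R@np.array([0,0,30]);q=s['tcp_pos'].copy();q[2]=z
    print(z,[1.5*proj("wrist",q+R@np.array([0,y,sz*27]),P) for y in(11,) for sz in(-1,1)])
E
```

```text
[612.9316051  192.32735058 156.        ] [472.18804712 176.7369685  120.        ] 141.6044106938021 0.11032178862463364
[608.13116353 194.0228916  201.39365886] [45.40602851  4.31953678  2.47740599]
201 [array([317.56588864, 305.61157133]), array([442.17160417, 305.06129044])]
215 [array([312.47378625, 317.27981011]), array([446.15083579, 316.71510996])]
230 [array([306.18633144, 331.7840686 ]), array([451.06569714, 331.21625463])]
240 [array([301.42263498, 342.84598614]), array([454.79093257, 342.28813057])]
250 [array([296.11848687, 355.23826713]), array([458.94067085, 354.70554855])]
```

Call:
carry_out(
  motion="0 4 0 1 0 0 0.3;20 0 0 1 0 0 0.2;20 0 0 1 0 0 0.2;20 0 0 0 0 0 0.2;20 0 0 0 0 0 0.2;15 0 0 0 0 0 0;12 0 0 0 0 0 -0.2;4 0 0 0 0 0 -0.25;0 0 0 0 0 0 -0.25;0 0 0 0 0 0 -0.25",
)

```text
clock: 6.53
tcp_pos: [616.1, 207.2, 89.9]
tcp_rot: [0.506, 0.501, 0.507, -0.485]
force: [0.0, 0.1, 0.4]
opening: 0.375
```

```bash
python3 st.py; python3 - <<'E'
from h import *
import cv2
w=r.snapshot("wrist")[170:384,140:390,::-1];s=r.snapshot("scene")[90:220,270:400,::-1]
cv2.imwrite("pics/m2.png",cv2.convertScaleAbs(np.hstack([cv2.resize(w,(420,360)),cv2.resize(s,(360,360),interpolation=2)]),alpha=1.6,beta=15))
E
```

```text
6.5333 [616.11872863 207.17997658  89.92880619] tool beta 0.02679471405034376 radius,bearing 148.16294543627552 0.20306234728995237 q6 1.8156621282875076 F tool [-0.44603212  0.05490458 -0.12231917] down [ 0.01533957  0.01736834 -0.99973148]
```

View pics/m2.png

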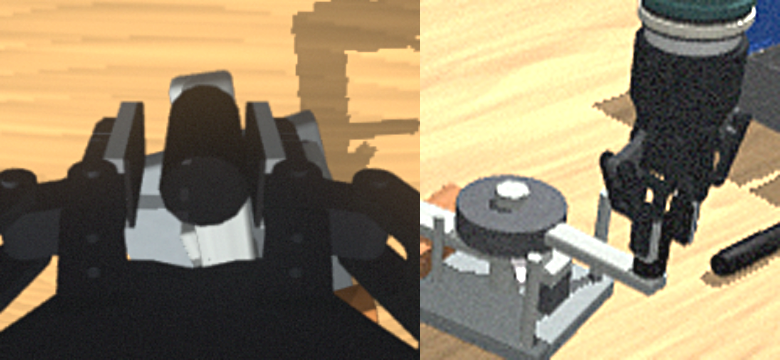

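The fingers now straddle the lower half of the knob, and it is centred radially. I'll swing back.

Call:
carry_out(
  motion="0 -3.5 -14 -7 -0.3 -0.3 -0.25;1 -3 -14 -7 -0.3 -0.3 -0.25;1 -2 -14 -7 -0.3 -0.3 -0.25;1 -1.5 -14 -7 0 0 -0.25",
)

```text
clock: 6.97
tcp_pos: [597.7, 258.7, 91.9]
tcp_rot: [0.616, 0.354, 0.61, -0.352]
force: [0.5, -0.5, -0.1]
opening: 0.372
```

```bash
python3 st.py
```

```text
6.9667 [597.7258007  258.67762439  91.85380778] tool beta 0.5256428079266926 radius,bearing 150.60460256836402 0.5708405976815454 q6 1.420228570819994 F tool [0.10292367 0.22863424 0.65845311] down [ 0.00899584 -0.00112307 -0.99995891]
```

Call:
carry_out(
  motion="1 -2.5 -14 -6 0 0 -0.25;1 -2 -14 -6 0 0 -0.25;1 -2 -10 -5 0 0 -0.25;0 0 0 0 0 0 -0.25",
)

```text
clock: 7.3
tcp_pos: [571.2, 290.3, 92.9]
tcp_rot: [0.666, 0.254, 0.656, -0.249]
force: [0.3, -0.6, -0.1]
opening: 0.378
```

```bash
python3 st.py;cat > kn.py <<'E'
# knob column position between fingers: print, save small crop
import sys,cv2
from h import *
w=r.snapshot("wrist")[170:384,140:390,::-1];t=r.snapshot("top")[130:280,110:260,::-1]
cv2.imwrite(f"pics/{sys.argv[1]}.png",cv2.convertScaleAbs(np.hstack([cv2.resize(w,(420,360)),cv2.resize(t,(360,360),interpolation=2)]),alpha=1.6,beta=15))
E
python3 kn.py k1
```

```text
7.3 [571.19439913 290.27094354  92.90846597] tool beta 0.8435749545956394 radius,bearing 151.0011645695411 0.8452637932261785 q6 1.1628618735231748 F tool [ 0.14864902 -0.24262881  0.65937908] down [ 0.01524276  0.00294121 -0.9998795 ]
```

View pics/k1.png

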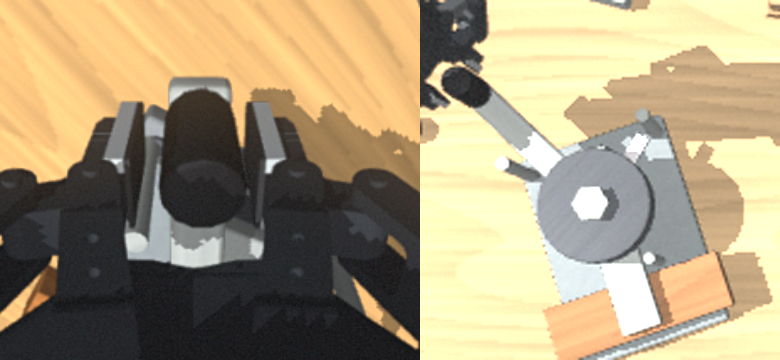

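The lever has followed to near the back post and the knob is well caged. Now the forward stroke.

Call:
carry_out(
  motion="1 -1 15 6 0 0 -0.25;1 -1 15 6 0 0 -0.25;1 -1 15 6 0 0 -0.25;1 -1 15 6 0 0 -0.25;1 -1 15 6 0 0 -0.25",
)

```text
clock: 7.82
tcp_pos: [614.1, 227.7, 92.6]
tcp_rot: [0.568, 0.432, 0.562, -0.418]
force: [-2.9, 1.8, 2.0]
opening: 0.373
```

```bash
python3 st.py
```

```text
7.8167 [614.12444884 227.7132229   92.64820857] tool beta 0.28103737734224143 radius,bearing 151.74353659953857 0.3386631705769594 q6 1.603156036903407 F tool [-2.04674377 -2.19550989 -2.57795548] down [ 0.01825466  0.00931522 -0.99978997]
```

Call:
carry_out(
  motion="1 -1 15 5 0 -0.3 -0.25;1 -1 15 5 0 -0.3 -0.25;1 -1 15 6 0 -0.3 -0.25;1 -1 15 6 0 0 -0.25",
)

```text
clock: 8.15
tcp_pos: [621.8, 167.7, 91.8]
tcp_rot: [0.461, 0.538, 0.467, -0.528]
force: [-0.8, 3.4, 1.1]
opening: 0.374
```

```bash
python3 st.py
```

```text
8.15 [621.82052569 167.66965256  91.76024472] tool beta -0.13761957083913814 radius,bearing 151.1276763547764 -0.0637664602263666 q6 1.916882892929866 F tool [-1.09347158 -1.21381239 -3.26993366] down [ 0.00490592  0.01567636 -0.99986508]
```

Call:
carry_out(
  motion="0 -0.5 9 3 0 0 -0.25;0 -0.5 7 2 0 0 -0.25;0 0 4 1 0 0 -0.25",
)

```text
clock: 8.4
tcp_pos: [619.1, 145.6, 92.2]
tcp_rot: [0.425, 0.568, 0.434, -0.556]
force: [-0.3, 3.8, -1.0]
opening: 0.376
```

```bash
python3 st.py; cat >lt.py <<'E'
# lever/pointer measurement in the top view: bright pointer and pin pixels, printed as bolt-polar coordinates
from h import *
import cv2
im=r.snapshot("top");h=cv2.cvtColor(im,cv2.COLOR_RGB2HSV)
ax=np.array([470.5,177])
m=cv2.inRange(im,(185,180,180),(255,255,255))
ns,l,st,ce=cv2.connectedComponentsWithStats(m[130:290,120:260])
for i in range(1,ns):
    if st[i,4]>2:
        p=ray("top",ce[i]+[120,130],76)[:2]-ax;print("bright",ce[i]+[120,130],st[i,4],"r %.0f ang %.2f"%(np.hypot(*p),np.arctan2(p[1],p[0])))
k=cv2.inRange(h,(0,0,0),(180,255,45))
u=[]
for z,nm,rr in((76,"bright ring",64),(104,"bar ring",110)):
    v=[]
    for a in np.arange(1.2,-2.8,-.1):
        q=proj("top",[ax[0]+rr*np.cos(a),ax[1]+rr*np.sin(a),z]);c=im[int(q[1]+.5),int(q[0]+.5)].astype(int);v.append("%.1f:%d/%d"%(a,c.mean(),c[0]-c[2]))
    print(nm,*v)
E
python3 lt.py
```

```text
8.4 [619.069315   145.59249684  92.21141875] tool beta -0.2651492845101887 radius,bearing 151.426179374257 -0.21095362482369734 q6 2.0063975114537262 F tool [ 1.08152094 -1.27143711 -3.52393452] down [ 0.00630442  0.0200154  -0.99977979]
bright [136.34666667 161.94666667] 225 r 160 ang 0.75
bright [217.4 208.8] 5 r 67 ang -1.31
bright ring 1.2:77/-26 1.1:75/-25 1.0:74/-26 0.9:72/-25 0.8:72/-24 0.7:71/-25 0.6:69/-24 0.5:69/-25 0.4:69/-23 0.3:61/-19 0.2:53/-17 0.1:47/-17 -0.0:49/-17 -0.1:50/-15 -0.2:45/-18 -0.3:47/-14 -0.4:45/-13 -0.5:65/-21 -0.6:64/-22 -0.7:62/-21 -0.8:60/-22 -0.9:61/-20 -1.0:60/-20 -1.1:56/-19 -1.2:52/-16 -1.3:174/0 -1.4:105/-5 -1.5:105/-6 -1.6:104/-6 -1.7:104/-6 -1.8:105/-6 -1.9:104/-5 -2.0:103/-7 -2.1:104/-6 -2.2:75/-8 -2.3:41/-12 -2.4:48/-15 -2.5:47/-13 -2.6:48/-15 -2.7:50/-15
bar ring 1.2:88/-32 1.1:88/-31 1.0:86/-29 0.9:84/-28 0.8:84/-29 0.7:84/-29 0.6:82/-30 0.5:77/-28 0.4:71/-24 0.3:155/11 0.2:146/12 0.1:59/-19 -0.0:52/-16 -0.1:99/-37 -0.2:117/-38 -0.3:114/-38 -0.4:108/-37 -0.5:45/-14 -0.6:40/-12 -0.7:180/85 -0.8:180/83 -0.9:108/50 -1.0:112/52 -1.1:125/58 -1.2:181/84 -1.3:122/58 -1.4:108/50 -1.5:118/54 -1.6:106/50 -1.7:121/56 -1.8:119/55 -1.9:121/58 -2.0:149/104 -2.1:141/95 -2.2:139/98 -2.3:147/101 -2.4:142/97 -2.5:136/93 -2.6:43/-14 -2.7:49/-13
```

The pointer moved from -0.45 to -1.31 rad; the stop is near -2.15. Swing back again.

Call:
carry_out(
  motion="0 -1.5 -14.5 -6 -0.3 0 -0.25;1 -1.5 -14.5 -6 -0.3 -0.2 -0.25;1 -1.5 -14.5 -6 -0.3 -0.2 -0.25;1 -1.5 -14.5 -6 0 0 -0.25;1 -1.5 -14.5 -6 0 0 -0.25",
)

```text
clock: 8.87
tcp_pos: [619.6, 211.8, 91.3]
tcp_rot: [0.564, 0.428, 0.562, -0.428]
force: [-0.7, -0.3, 0.5]
opening: 0.373
```

```bash
python3 st.py
```

```text
8.8667 [619.55032641 211.84481404  91.34851529] tool beta 0.2707192890725941 radius,bearing 152.51407690217474 0.2284853131064858 q6 1.5936473374078086 F tool [-0.50989596 -0.71880918  0.15057958] down [ 0.00181116 -0.00145794 -0.9999973 ]
```

Call:
carry_out(
  motion="1 -1.5 -14.5 -5 0 0 -0.25;1 -2 -14.5 -5 0 0 -0.25;1 -2 -14.5 -6 0 0 -0.25;1 -2 -14.5 -6 0 0 -0.25;0 -1.5 -14 -6 0 0 -0.25;0 -1 -11 -4 0 0 -0.25;0 0 -3 0 0 0 -0.25",
)

```text
clock: 9.45
tcp_pos: [576.0, 284.0, 91.5]
tcp_rot: [0.669, 0.247, 0.657, -0.245]
force: [-0.7, -0.9, -0.5]
opening: 0.373
```

```bash
python3 st.py
```

```text
9.45 [575.98910873 283.98487301  91.45790611] tool beta 0.8610401917151261 radius,bearing 149.68091087799164 0.7934091999452821 q6 1.140236052344761 F tool [ 0.48654052 -1.08860876  0.06101212] down [ 0.01652997 -0.00318251 -0.99985831]
```

Call:
carry_out(
  motion="0 -0.5 -8 -1 0 0 -0.25;0 -0.5 -5 0 0 0 -0.25;0 0 0 0 0 0 -0.25",
)

```text
clock: 9.7
tcp_pos: [566.4, 292.1, 92.3]
tcp_rot: [0.672, 0.242, 0.658, -0.24]
force: [0.1, -0.6, 0.3]
opening: 0.373
```

```bash
python3 st.py; python3 lt.py | cut -c1-400
```

```text
9.7 [566.44637938 292.12621359  92.33454093] tool beta 0.8754047936485481 radius,bearing 149.31533967664154 0.8773038098251024 q6 1.1458086574043798 F tool [-0.34410593 -0.43928584  0.46939774] down [ 0.01967294 -0.00336474 -0.99980081]
bright [157.4 198. ] 15 r 73 ang 1.00
bright [142.5 198.5] 4 r 101 ang 1.18
bright [217.36363636 207.81818182] 11 r 67 ang -1.28
bright ring 1.2:140/-10 1.1:61/-2 1.0:186/-2 0.9:179/-2 0.8:169/-2 0.7:100/-1 0.6:141/-8 0.5:120/27 0.4:99/28 0.3:77/17 0.2:79/16 0.1:84/-5 -0.0:85/-6 -0.1:85/-6 -0.2:85/-4 -0.3:85/-4 -0.4:84/-4 -0.5:134/-8 -0.6:136/-8 -0.7:135/-8 -0.8:85/-4 -0.9:86/-5 -1.0:85/-4 -1.1:86/-5 -1.2:144/0 -1.3:140/2 -1.4:85/-4 -1.5:85/-4 -1.6:85/-5 -1.7:84/-6 -1.8:84/-6 -1.9:83/-5 -2.0:84/-3 -2.1:85/-4 -2.2:85/-5 -2.3
bar ring 1.2:151/73 1.1:147/72 1.0:150/72 0.9:101/-1 0.8:99/0 0.7:148/71 0.6:141/68 0.5:149/72 0.4:156/76 0.3:158/77 0.2:152/75 0.1:145/71 -0.0:147/71 -0.1:147/72 -0.2:156/76 -0.3:98/46 -0.4:96/45 -0.5:93/44 -0.6:94/44 -0.7:92/43 -0.8:95/44 -0.9:87/41 -1.0:91/42 -1.1:151/74 -1.2:148/72 -1.3:100/46 -1.4:87/40 -1.5:94/44 -1.6:87/40 -1.7:98/45 -1.8:97/45 -1.9:98/46 -2.0:122/83 -2.1:114/77 -2.2:114/78
```

Call:
carry_out(
  motion="1 -1 15 6 0 -0.2 -0.25;1 -1 15 6 0 -0.2 -0.25;1 -1 15 6 0 -0.2 -0.25;1 -1 15 6 0 -0.2 -0.25;1 -1 15 6 0 -0.2 -0.25",
)

```text
clock: 10.17
tcp_pos: [607.9, 233.4, 90.5]
tcp_rot: [0.577, 0.411, 0.573, -0.413]
force: [-2.3, 3.3, 2.0]
opening: 0.377
```

Call:
carry_out(
  motion="1 -1.5 14 5 0 -0.2 -0.25;1 -1.5 13 5 0 -0.2 -0.25;1 -1 10 4 0 -0.2 -0.25",
)

```text
clock: 10.42
tcp_pos: [617.0, 197.4, 90.2]
tcp_rot: [0.515, 0.483, 0.516, -0.485]
force: [-2.0, 2.8, 2.3]
opening: 0.374
```

```bash
python3 st.py; python3 lt.py | cut -c1-600|head -5
```

```text
10.4167 [616.99699782 197.43916811  90.21932997] tool beta 0.061620910475852136 radius,bearing 147.37947436619334 0.13707727275156628 q6 1.7805529317583415 F tool [-2.31565303 -1.86527467 -2.87775365] down [-2.66720231e-03 -8.54295843e-04 -9.99996078e-01]
bright [177.13719512 172.2804878 ] 328 r 97 ang 0.23
bright [201.9 177.3] 20 r 89 ang -0.35
bright [180.23571429 214.28571429] 140 r 14 ang 1.16
bright [216.21428571 226.78571429] 14 r 66 ang -1.88
bright [204.81818182 237.18181818] 11 r 58 ang -2.38
```

Call:
carry_out(
  motion="0 -1 10 4 0 0 -0.25;0 -1 8 4 0 0 -0.25;0 -1 7 3 0 0 -0.25",
)

```text
clock: 10.72
tcp_pos: [617.4, 172.5, 90.4]
tcp_rot: [0.463, 0.536, 0.464, -0.533]
force: [4.2, 4.4, -1.9]
opening: 0.376
```

Call:
carry_out(
  motion="0 -0.5 5 2 0 0 -0.25;0 0 4 1 0 0 -0.25",
)

```text
clock: 10.88
tcp_pos: [617.1, 164.2, 90.4]
tcp_rot: [0.448, 0.55, 0.449, -0.544]
force: [1.2, 3.5, -1.3]
opening: 0.376
```

```bash
python3 st.py; python3 lt.py | cut -c1-600|head -6
```

```text
10.8833 [617.06288103 164.16739787  90.38988326] tool beta -0.198264072690683 radius,bearing 146.65207279231566 -0.08966949763791031 q6 1.9842573927395035 F tool [ 1.36190357  0.50512047 -3.6714383 ] down [ 0.00591672  0.00648879 -0.99996144]
bright [125.95454545 160.43181818] 44 r 179 ang 0.83
bright [202.84615385 177.        ] 13 r 90 ang -0.37
bright [212.25  233.375] 24 r 64 ang -2.12
bright [204.81818182 237.18181818] 11 r 58 ang -2.38
bright [199.76993865 254.06748466] 326 r 82 ang -2.76
bright ring 1.2:58/-19 1.1:58/-19 1.0:58/-20 0.9:52/-17 0.8:48/-18 0.7:49/-16 0.6:47/-14 0.5:47/-15 0.4:45/-15 0.3:54/-17 0.2:66/-23 0.1:89/-33 -0.0:88/-31 -0.1:75/-28 -0.2:49/-18 -0.3:40/-12 -0.4:38/-12 -0.5:64/-7 -0.6:165/-10 -0.7:166/-8 -0.8:105/-6 -0.9:106/-6 -1.0:106/-6 -1.1:107/-5 -1.2:106/-5 -1.3:104/-5 -1.4:105/-6 -1.5:104/-6 -1.6:105/-5 -1.7:104/-7 -1.8:104/-7 -1.9:103/-6 -2.0:109/-5 -2.1:240/1 -2.2:240/-1 -2.3:72/-1 -2.4:99/-4 -2.5:83/-4 -2.6:214/-1 -2.7:215/-2
```

Call:
carry_out(
  motion="0 0 5 1 0 0 -0.25;0 0 4 0 0 0 -0.25",
)

```text
clock: 11.1
tcp_pos: [616.7, 155.7, 90.5]
tcp_rot: [0.443, 0.555, 0.444, -0.547]
force: [4.3, 5.1, -2.6]
opening: 0.376
```

```bash
python3 st.py; python3 lt.py | cut -c1-60|head -6
```

```text
11.1 [616.68318952 155.65479504  90.47260839] tool beta -0.215326846622945 radius,bearing 147.2824042643816 -0.14749819730687252 q6 1.9875367575653191 F tool [ 2.68238237  3.09461441 -5.8627128 ] down [ 0.00888665  0.00771239 -0.99993077]
bright [127.60162602 164.29268293] 123 r 170 ang 0.85
bright [211.65 234.25] 20 r 64 ang -2.16
bright [204.81818182 237.18181818] 11 r 58 ang -2.38
bright [203.79338843 254.76033058] 121 r 86 ang -2.68
bright ring 1.2:65/-24 1.1:64/-22 1.0:62/-21 0.9:63/-21 0.8:
bar ring 1.2:79/-29 1.1:79/-28 1.0:80/-29 0.9:79/-27 0.8:78/
```

Call:
carry_out(
  motion="0 0 5 0 0 0 -0.25",
)

```text
clock: 11.23
tcp_pos: [616.6, 152.1, 90.5]
tcp_rot: [0.443, 0.556, 0.444, -0.545]
force: [4.8, 10.1, -5.4]
opening: 0.375
```

Call:
carry_out(
  motion="0 0 5 0 0 0 -0.25",
)

```text
clock: 11.32
tcp_pos: [616.5, 149.6, 90.4]
tcp_rot: [0.442, 0.558, 0.445, -0.543]
force: [4.9, 13.9, -5.0]
opening: 0.377
```

```bash
python3 st.py; python3 lt.py | cut -c1-60|head -6
```

```text
11.3167 [616.54552679 149.63947651  90.4035853 ] tool beta -0.21441669183088743 radius,bearing 148.15061568339752 -0.18780752578422988 q6 1.9696856419493682 F tool [  5.27815138   1.72620799 -14.5565138 ] down [ 0.01359666  0.01513352 -0.99979303]
bright [132.02512563 167.92462312] 199 r 157 ang 0.85
bright [211.65 234.25] 20 r 64 ang -2.16
bright [206. 237.] 3 r 59 ang -2.35
bright ring 1.2:72/-25 1.1:70/-24 1.0:70/-24 0.9:70/-23 0.8:
bar ring 1.2:85/-30 1.1:83/-31 1.0:83/-30 0.9:82/-30 0.8:85/
```

The pointer has stopped at -2.16 rad and the force has risen to about 15 N, so it is at the hard stop. I'll back off, open and lift.

Call:
carry_out(
  motion="0 0 -5 0 0 0 -0.1;0 0 -2 0 0 0 0;0 0 0 0 0 0 0.1;-5 0 0 0 0 0 0.1;-15 0 0 0 0 0 0.1;-25 0 0 0 0 0 0.1;-30 0 0 0 0 0 0.1;-30 0 0 0 0 0 0.1;-30 0 0 0 0 0 0.1;0 0 0 0 0 0 0.1",
)

```text
clock: 12.2
tcp_pos: [609.6, 148.6, 227.5]
tcp_rot: [-0.443, -0.549, -0.447, 0.55]
force: [1.1, 0.4, 0.2]
opening: 0.546
```

Call:
carry_out(
  motion="0 25 0 0 0 0 0.1;0 30 0 0 0 0 0.1;0 30 0 0 0 0 0.1;0 20 0 0 0 0 0.1;0 0 0 0 0 0 0.1;0 0 0 0 0 0 0.1",
)

```text
clock: 12.7
tcp_pos: [715.1, 121.7, 233.3]
tcp_rot: [0.445, 0.55, 0.445, -0.549]
force: [-0.4, 0.3, 0.2]
opening: 0.55
```

```bash
python3 st.py; python3 lt.py | cut -c1-60|head -6; python3 two.py f
```

```text
12.7 [715.12606645 121.73588455 233.32088207] tool beta -0.20849776428890157 radius,bearing 250.36954136844568 -0.22379176056230224 q6 1.9128474084355045 F tool [-0.17251092 -0.4388815  -0.19006919] down [ 6.26310033e-04  1.07869194e-03 -9.99999222e-01]
bright ring 1.2:83/-30 1.1:84/-29 1.0:82/-30 0.9:84/-29 0.8:
bar ring 1.2:91/-34 1.1:91/-33 1.0:91/-33 0.9:90/-31 0.8:88/
```

View pics/f.png

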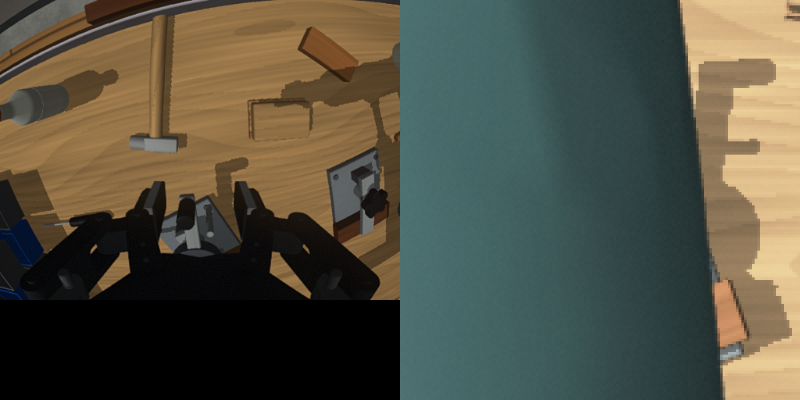

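The gripper is clear, but the arm hides the bolt from the top camera. I'll move aside for a final numeric check.

Call:
carry_out(
  motion="0 0 35 0 0 0 0.1;0 0 35 0 0 0 0.1;0 0 35 0 0 0 0.1;0 0 35 0 0 0 0.1;0 0 35 0 0 0 0.1;0 0 35 0 0 0 0.1;0 0 35 0 0 0 0.1;0 0 20 0 0 0 0.1;0 0 0 0 0 0 0.1;0 0 0 0 0 0 0.1",
)

```text
clock: 13.68
tcp_pos: [646.6, -138.7, 233.5]
tcp_rot: [-0.447, -0.546, -0.45, 0.547]
force: [-0.0, 0.3, -0.3]
opening: 0.549
```

```bash
python3 lt.py | cut -c1-700; python3 st.py
```

```text
bright [184.25 170.75] 4 r 98 ang 0.07
bright [183.16216216 182.54054054] 37 r 73 ang 0.12
bright [142.90909091 197.63636364] 11 r 101 ang 1.16
bright [179.83157895 213.81052632] 95 r 15 ang 1.12
bright [211.44444444 234.22222222] 18 r 64 ang -2.16
bright [194.51272727 252.52      ] 275 r 75 ang -2.88
bright [204.4 262.2] 5 r 100 ang -2.73
bright ring 1.2:148/-10 1.1:56/-3 1.0:96/-6 0.9:145/-9 0.8:146/-8 0.7:145/-9 0.6:147/-8 0.5:127/28 0.4:130/29 0.3:136/31 0.2:188/-2 0.1:185/-1 -0.0:177/-2 -0.1:176/-1 -0.2:89/-3 -0.3:144/-8 -0.4:143/-7 -0.5:142/-8 -0.6:143/-9 -0.7:143/-8 -0.8:92/-5 -0.9:90/-6 -1.0:90/-5 -1.1:92/-6 -1.2:90/-6 -1.3:89/-5 -1.4:89/-5 -1.5:90/-5 -1.6:89/-6 -1.7:89/-5 -1.8:91/-7 -1.9:88/-4 -2.0:89/-4 -2.1:220/1 -2.2:221/1 -2.3:62/-1 -2.4:85/-4 -2.5:73/-4 -2.6:185/-2 -2.7:187/-2
bar ring 1.2:159/78 1.1:155/76 1.0:158/77 0.9:154/74 0.8:165/80 0.7:155/75 0.6:149/73 0.5:157/77 0.4:165/79 0.3:166/82 0.2:161/78 0.1:154/75 -0.0:181/-2 -0.1:172/-2 -0.2:95/28 -0.3:165/81 -0.4:162/81 -0.5:159/76 -0.6:161/78 -0.7:153/75 -0.8:102/47 -0.9:94/42 -1.0:93/46 -1.1:161/78 -1.2:156/77 -1.3:106/49 -1.4:92/44 -1.5:99/47 -1.6:93/42 -1.7:103/49 -1.8:103/47 -1.9:104/50 -2.0:127/89 -2.1:120/82 -2.2:118/83 -2.3:127/88 -2.4:122/82 -2.5:118/81 -2.6:75/40 -2.7:72/29
13.7333 [ 646.6533085  -138.44129522  233.56904559] tool beta -0.19463299762728126 radius,bearing 361.3123998641226 -1.063113592230353 q6 1.5158202422121685 F tool [ 2.18818604e-01 -4.82363532e-01  1.03203414e-04] down [-0.00402713  0.00234296 -0.99998915]
```

```bash
python3 -c "
from bench import r
r.finish_job()"
```

```text
the job is handed in; nothing more can be done
```

The bolt is tightened to its stop pin and the job is handed in at about 13.7 s of the 48 s allowed; no verdict was reported. I caged the knob loosely between the fingers, took two ratchet strokes (each a swing back and a forward push), then let go and moved the arm clear.

**Last checks**
- **Pointer:** in the top view it went from -0.45 to -1.3 to -2.16 rad. The stop, worked out from the pin's measured position, is near -2.15 rad.
- **Hard stop:** on the last nudges the pointer no longer moved and the tangential force rose from about 4 N to about 15 N. The lever was then about 0.15 to 0.2 rad short of the forward post, so the resistance was the stop pin.
- **After release:** the pointer was still at -2.16 rad, and the force on the tool was close to zero.

**What went wrong or disagreed**
- **First grip slipped:** my first swing lost the knob almost at once and did not turn the bolt. At that opening the fingertips appeared about 35 mm behind the reported TCP in the scene and wrist views. The stated swing-back is at most 13 mm. I went about 25 mm deeper and repeated the swing.
- **No final picture of the pointer:** the last image I viewed had the arm hiding the bolt, so the final pointer check rests on the bright-pixel measurement from the top camera.

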